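# Lock the tool-hanger post onto its bench foot

## Robot

A 6-joint arm with a two-finger parallel gripper is mounted at the origin on a cart in front of the work surface, level with it; the furniture and walls round the work are solid. World frame = base frame: x ahead of the robot, y to its left, z up, the work surface at z = 0. Lengths are in m, angles in rad, forces in N, time in s.
With the tool pointing down it reaches from about 0.4 to 0.925 m from the base axis. Payload 3.4 kg.
Tool frame: the origin (TCP) lies at the very end of the fingers, on their centre line; the grasp point (between the pads) lies bot.pinch_z behind it (bot.pinch_z is the distance from the TCP to the grasp point, in m); z points along the fingers, y is the direction in which the jaws open and shut (so a half turn about z gives the same grasp; the last joint's range is limited). The gripper opens to 85 mm and grips with 20 to 120 N. Pads are 22 mm wide; open, the fingers measure 114 mm over their backs; the gripper's body (76 mm by 85 mm) begins 54 mm behind the grasp point. The pads swing forward as they close: fully open they stand 13 mm farther back than shut.
Start: joints at [-1.192, 0.307, 1.506, -0, 1.328, -0.073], TCP at [0.251, -0.517, 0.231] pointing down, gripper open.
Joint ranges: [-3.12, 3.12], [-1.05, 2.28], [0.14, 2.33], [-1.42, 4.57], [0.1, 2.73], [-2.68, 2.68]. Speed limits (rad/s): [2.57, 2.57, 3.14, 3.14, 3.14, 3.14].

## Interface

Orientations are given as a rotation vector (axis times angle).
In Python, from bench import bot gives the robot as it stands.
- The arm moves only by the tool step_arm, never from a script. Its argument "series" is text: rows parted by semicolons, each of 5 numbers parted by spaces: the finger opening in mm, from 0 to 85.4, then the shift along the tool's x, y, z in mm, then the turn about the tool's z in degrees. A call has 1 to 12 rows; each row is the pose to reach, as a shift and turn from the pose commanded when the call began, along the tool's axes at that moment; what a row does not reach only later rows make up. A row lasts 1/8 s, in which the tool goes at most 62.5 mm and 10.7 degrees, less where a joint would pass 70% of its speed; a pose out of reach is approached as far as the arm can. A call with a gripper value outside its range is refused whole. The fingers move at their own pace and stop on an object; "force" is the grip in N (left out, the last holds). Time passes only in rows, so rows that repeat a pose let the fingers close. It gives the time, the measured TCP pose, the force and the opening at its end, in the units of the state.
- bot.observe(): the state, without advancing time (a new reading comes with each control period).
- bot.grab_frame(name): name is "scene" or "side" or "wrist"; returns a dict with "pixels" (384x512x3 uint8, red, green, blue), "fx", "fy", "cx", "cy" (pixels), "rvec" (rotation vector, rad) and "tvec" (3), from world to camera coordinates, as OpenCV has them. Camera axes: x right, y down, z forward; pixel columns grow to the right and rows downward; lengths in m; the calibration is good to about 2 mm. A picture is of the moment at which its call begins. There is no depth.
- bot.hand_in(): hands the job in, once; it reports no verdict.
The state is a dict: "t": time; "joint_positions": joint angles; "joint_vel": joint speeds; "joint_efforts": joint torques, N m; "ee_pos": TCP position; "ee_rot": TCP orientation; "wrist_force": force on the tool from outside, world axes, zero at the start; "moment": the same for the moment, N m; "width": opening from 0.0 (shut) to 1.0 (fully open).
Only numpy, scipy, OpenCV 4.12 (cv2) and the standard library are available. Lean on these libraries where they do the work, as an engineer would, in place of code of your own. Each camera call takes 0.05 s, during which the arm holds its last target. There are 200 camera calls.

## Task

Pick up the hanger post by its square black head, slide its bell-mouthed tube down over the steel stub of the green bench foot so that the brass spring button is pressed in, then press it gently down against the rubber buffer and turn it until the button pops out through the hole in the tube. Let go and leave the post standing upright, locked on the foot; do not force it and do not shift the round tin or the solder spool.

Things in the scene. Friction and masses are not known exactly. Their poses are not given: they have to be found in the camera images.
- post_grip (a point): Centre of the square black head (24 x 24 mm, 36 mm high) on top of the loose hanger post, 98 mm above the post's lower end. Grip it across two opposite faces; they are square to this point's x and y. z runs up the post. The post is 116 mm tall, 0.14 to 0.28 kg, starts upright on the board. A steel hook arm sticks out 62 mm on its -x side, 67 mm (tip: 80 mm) above the lower end.
- post_mouth (a point): Centre of the post's lower end, on its axis; same axes as post_grip. The post's aluminium tube is open from below for 66 mm: 31 mm outside, 25.6 mm bore; its lowest 14 mm flare to a bell mouth of 40 mm bore, 46 mm outside.
- hole (a point): Centre of the upright oblong hole in the tube's wall, on the post's -x side (under the hook arm), 15 mm from its axis and 28 mm above its lower end; 9.5 mm wide, 11 mm high. The button goes through it only if the hole is turned to within about 5 degrees of the button while the post presses the buffer down by 0.5 to 3.5 mm. Then the post can no longer be turned or lifted.
- foot: Green round bench foot, 84 mm across, screwed to the board; origin at the centre of its underside, z up. A white line on it marks its -x direction. On its axis stands a steel stub, 24 mm diameter, tapered tip, top 70 mm up: the tube has 0.8 mm play all round. Keep every load on the foot (stub, button and buffer included) under 40 N.
- buffer_top (a point): Centre of the top of the black rubber buffer ring (44 mm across) round the stub's root, 18 mm above the board when free, on the foot's axis. The post's lower end comes down on it; it gives 1 mm per 2.5 N, at most 3.5 mm. This point does not sink with it.
- button (a joint): How far the brass spring button is pressed into the stub, m: 0 = fully out, about 0.005 under the tube's wall. Button: 8 mm diameter, flat end, stands 6 mm out of the stub, 44 mm above the board; pushing the mouth over it takes 3 to 12 N. It points 0.2 to 1.7 rad counter-clockwise (from above) of the foot's white line (-x); the angle is NOT measured: see it, or feel for it by turning.
- tin: Round pressed tin, 69 mm across, 25 mm high, loose bystander; origin at the centre of its underside.
- spool: Dark spool of silver wire lying flat, 51 mm across, 24 mm high, loose bystander; origin at the centre of its underside.
Mind the look-alikes: they are no part of the job. What is shaped like the foot but blue is not meant. Of the things that look like the part that bears post_grip, the smaller one is meant.

How it is judged:
On the way:
1. the tube is slid over the stub so that its wall presses the button in (value of joint button above 0.003 m and z of post_grip in the frame of foot below 0.14 m and horizontal distance between post_grip and foot below 0.01 m), for 0.05 s.
At the end, for the whole second after the job is handed in: The post stands on the foot's stub: head centre within 8 mm of the foot's axis and 110 to 118 mm above the foot's underside (lower end on the buffer), tilted less than 0.08 rad, and the button is out through the hole (pressed in by less than 1.5 mm) (value of joint button below 0.0015 m and z of post_grip in the frame of foot between 0.11 and 0.118 m and horizontal distance between post_grip and foot below 0.008 m and angle between post_grip's own z axis and vertical below 0.08 rad); the robot touches nothing.
It fails at once if the foot, with its stub, button and buffer, is loaded with more than 40 N (contact force between foot and anything else above 40 N).
It fails at once if the tin is shifted by more than 20 mm (distance of tin from where it was at the start of the episode above 0.02 m).
It fails at once if the spool is shifted by more than 20 mm (distance of spool from where it was at the start of the episode above 0.02 m).
It also fails if it takes over 64 s, if anything falls off the work surface, if the arm or the gripper's body presses on something with over 40 N, if the wrist force passes 120 N, or if a joint passes its speed limit or range.

## Working session

There is one attempt and no reset: what is moved stays moved. The work goes in short steps, Python scripts to look and compute and a tool call to move; the robot and the scene stay as the last step left them, time stands still between calls to the robot, and variables do not carry over. Pictures are saved under pics/ and viewed, about 8 in all and at most 12, crops included, and the job is handed in when it is done.

Besides the shell and the picture viewer there is one more tool, called after ">>>" by a JSON object that holds its "method" and its "body", one argument or row to a line. step_arm: Moves the arm, as the interface text tells. Its arguments: {"type":"object","properties":{"series":{"type":"string"},"force":{"type":"number"}},"required":["series"]}

```bash
mkdir -p pics
cat > h.py <<'E'
import numpy as np,cv2,json
from bench import bot
def grab(n,f):
    d=bot.grab_frame(n);cv2.imwrite('pics/'+f+'.png',d['pixels'][...,::-1])
    c={k:(np.asarray(v).tolist()) for k,v in d.items() if k!='pixels'};json.dump(c,open('pics/'+f+'.json','w'));return d
def ray(f,u,v):
    c=json.load(open('pics/'+f+'.json'));R=cv2.Rodrigues(np.array(c['rvec'],float))[0];t=np.array(c['tvec'],float).ravel()
    o=-R.T@t;d=R.T@np.array([(u-c['cx'])/c['fx'],(v-c['cy'])/c['fy'],1]);return o,d/np.linalg.norm(d)
def atz(f,u,v,z):
    o,d=ray(f,u,v);return o+d*(z-o[2])/d[2]
def proj(f,P):
    c=json.load(open('pics/'+f+'.json'));K=np.array([[c['fx'],0,c['cx']],[0,c['fy'],c['cy']],[0,0,1]],float)
    return cv2.projectPoints(np.array(P,float).reshape(-1,1,3),np.array(c['rvec'],float),np.array(c['tvec'],float),K,None)[0].reshape(-1,2)
def tri(obs):
    A=np.zeros((3,3));b=np.zeros(3)
    for f,u,v in obs:
        o,d=ray(f,u,v);M=np.eye(3)-np.outer(d,d);A+=M;b+=M@o
    return np.linalg.solve(A,b)
E
python3 - <<'E'
from h import *
for n in ('scene','side','wrist'):
    grab(n,n+'0')
    o,d=ray(n+'0',256,192);print(n,o,d)
print(bot.observe(),bot.pinch_z)
a=cv2.imread('pics/scene0.png');b=cv2.imread('pics/side0.png')
cv2.imwrite('pics/both0.png',cv2.resize(np.vstack([a,b]),None,fx=.78,fy=.78))
E
```

```text
scene [ 0.07405113 -0.49238832  0.50750961] [ 0.62720658  0.61538521 -0.47740228]
side [ 0.45921267 -0.72587142  0.4753993 ] [ 0.15650233  0.88494322 -0.43861432]
wrist [ 0.31470015 -0.48647382  0.3735904 ] [-0.25690856 -0.12465412 -0.95836284]
{'t': 0.15, 'joint_positions': array([-1.19247366e+00,  3.07434331e-01,  1.50736678e+00,  2.41084065e-05,
        1.32842647e+00, -7.34966805e-02]), 'joint_vel': array([ 0.00097761, -0.00175167, -0.00457016, -0.00024371, -0.00190673,
       -0.00063448]), 'joint_efforts': array([ 9.54198258e-04, -4.57975245e+01, -2.52220720e+01, -8.99288170e-05,
        8.60900123e-03, -3.39346138e-05]), 'ee_pos': array([ 0.25083567, -0.51680768,  0.23057613]), 'ee_rot': array([-3.06019078e+00, -7.03323159e-01,  3.53394032e-04]), 'wrist_force': array([ 0.10853331, -0.62499741, -0.75986938]), 'moment': array([ 0.02804735,  0.02697182, -0.04899875]), 'width': 0.9981234053113281} 0.0187
```

View pics/scene0.png

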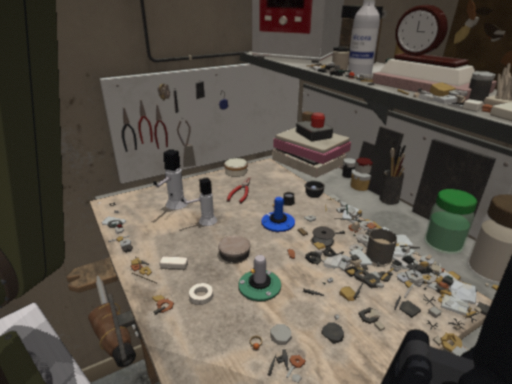

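View pics/side0.png

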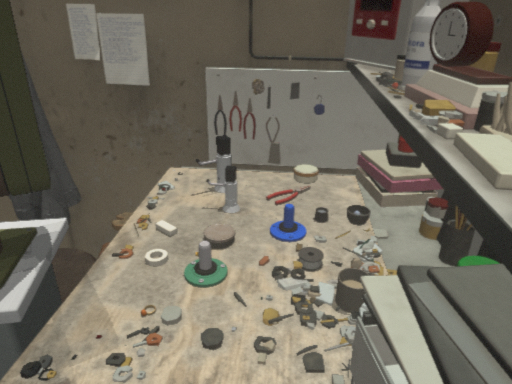

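Scene: posts at about (173,180) and (206,200), green foot (260,285), tin (235,249), blue foot (278,220). In side: posts at (223,165) and (231,190), foot (206,270). Next I enlarge crops.

Run:
```python
from h import *
a=cv2.imread('pics/scene0.png')[140:310,140:300];b=cv2.imread('pics/side0.png')[130:300,170:330]
cv2.imwrite('pics/c0.png',np.hstack([cv2.resize(x,None,fx=2.5,fy=2.5,interpolation=cv2.INTER_CUBIC) for x in(a,b)]))
for nm,s,d in (('small head top',(206,180),(231,167)),('big head',(172,151),(223,137)),('stubtop',(260,257),(205,242))):
    print(nm,tri([('scene0',*s),('side0',*d)]))
for nm,s,d in (('foot',(260,287),(206,273)),('smallbase',(207,222),(232,211)),('bigbase',(175,207),(222,190))):
    print(nm,atz('scene0',*s,0),atz('side0',*d,0))
```

```text
small head top [0.54936235 0.13759704 0.11693829]
big head [0.54231751 0.25792842 0.15536839]
stubtop [ 0.47259403 -0.11198043  0.07274748]
foot [ 0.47090421 -0.11454745  0.        ] [ 0.47213098 -0.10761417  0.        ]
smallbase [0.54425107 0.13883539 0.        ] [0.55026015 0.13365632 0.        ]
bigbase [0.53052223 0.25575131 0.        ] [0.5361774  0.25930924 0.        ]
```

View pics/c0.png

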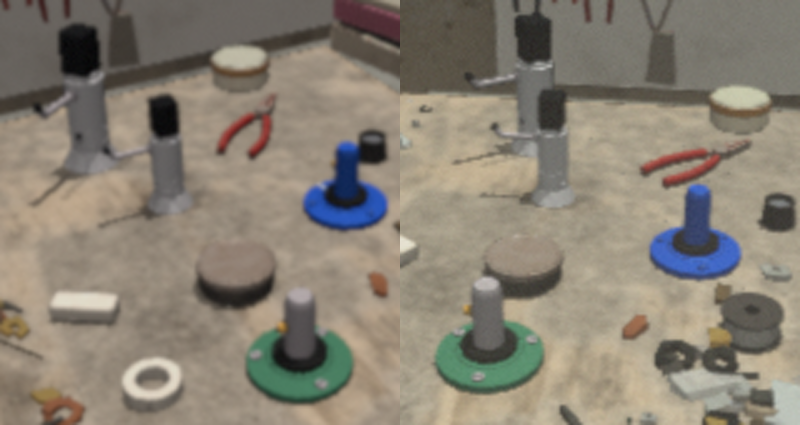

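Run:
```python
from h import *
from scipy.spatial.transform import Rotation as R
B=tri([('scene0',252.4,270.8),('side0',196.8,253.6)]);H=tri([('scene0',184,202),('side0',207.6,180.8)])
print('button',B,'hook',H)
for z in(.044,):print(atz('scene0',252.4,270.8,z),atz('side0',196.8,253.6,z))
print(atz('scene0',184,202,.08),atz('side0',207.6,180.8,.08))
f=np.array([.472,-.111]);p=np.array([.549,.136])
print(np.degrees(np.arctan2(*(B[:2]-f)[::-1])),np.degrees(np.arctan2(*(H[:2]-p)[::-1])))
M=R.from_rotvec(bot.observe()['ee_rot']).as_matrix();print(M.round(4))
print('tin',atz('scene0',235,246,.025))
```

```text
button [ 0.45646303 -0.10817097  0.04652294] hook [0.49208043 0.15103339 0.07688064]
[ 0.4577121  -0.10703073  0.044     ] [ 0.4567652  -0.10318815  0.044     ]
[0.48592359 0.14184779 0.08      ] [0.49288232 0.15041659 0.08      ]
169.68043152441908 165.20509004612705
[[ 8.997e-01  4.366e-01 -6.000e-04]
 [ 4.366e-01 -8.997e-01  1.500e-03]
 [ 1.000e-04 -1.600e-03 -1.000e+00]]
tin [ 0.50393802 -0.00811157  0.025     ]
```

>>> {"method": "step_arm", "body": {
  "series": "85 47 -34 0 5;85 94 -67 0 10;85 141 -101 0 15;85 188 -135 0 20;85 235 -168 0 26;85 282 -202 0 31;85 329 -235 0 36;85 376 -269 0 41;85 376 -269 0 41"
}}

```text
t: 1.27
ee_pos: [0.4732, -0.1076, 0.2311]
ee_rot: [-3.114, 0.404, -0.0]
wrist_force: [-0.0, -0.3, 0.3]
width: 0.997
```

Run:
```python
from h import *
s=bot.observe();print(s['t'],s['ee_pos'],s['joint_positions'])
d=grab('wrist','w1');print(proj('w1',[[.472,-.111,.07],[.472,-.111,0]]))
cv2.imwrite('pics/w1b.png',cv2.resize(cv2.imread('pics/w1.png'),(768,576),interpolation=cv2.INTER_CUBIC))
```

```text
1.275 [ 0.47319045 -0.10757228  0.23113155] [-3.11596969e-01  1.81416353e-01  1.68480015e+00  1.34641030e-03
  1.27543047e+00  1.51669390e+00]
[[258.5238282  173.93271189]
 [258.00569266 161.02917714]]
```

View pics/w1b.png

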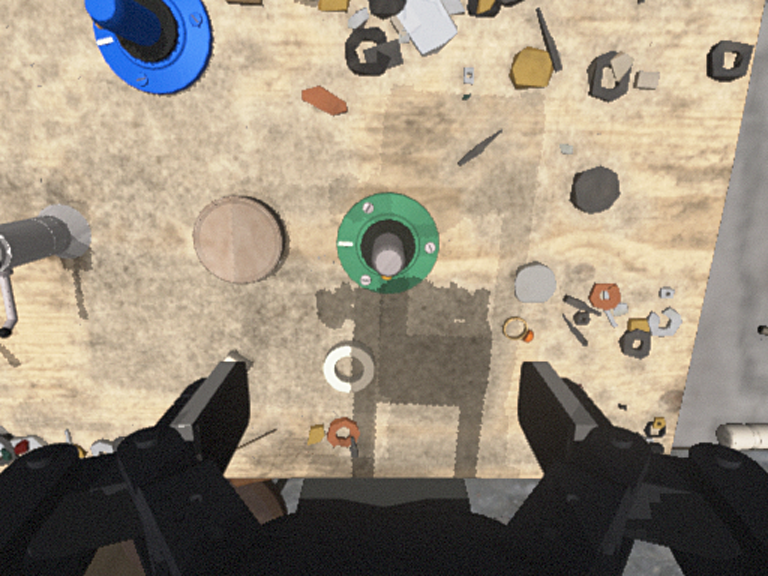

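Run:
```python
from h import *
a=cv2.imread('pics/w1.png');h=cv2.cvtColor(a,cv2.COLOR_BGR2HSV)
m=cv2.inRange(h,(65,100,50),(90,255,255));m[:,350:]=0
c=max(cv2.findContours(m,0,2)[0],key=cv2.contourArea);e=cv2.fitEllipse(cv2.convexHull(c));print(e)
for z in(.004,.008):print(atz('w1',*e[0],z))
b=cv2.inRange(h,(12,130,90),(30,255,255));b[:170]=0;b[200:]=0;b[:,:240]=0;b[:,275:]=0
v,u=np.nonzero(b);print(len(u),u.mean(),v.mean(),v.max(),u.min(),u.max())
print('button',atz('w1',u.mean(),v.mean(),.044),'line',atz('w1',230,162,.008))
print('stubtop',atz('w1',258.7,172,.07))
cv2.imwrite('pics/st.png',cv2.resize(a[140:205,215:305],None,fx=7,fy=7,interpolation=cv2.INTER_CUBIC))
print(atz('w1',62/1.5,230/1.5,0),atz('w1',7/1.5,330/1.5,.08))
```

```text
((258.0778503417969, 161.52403259277344), (65.72848510742188, 66.9705581665039), 79.66976165771484)
[ 0.47212725 -0.11109366  0.004     ]
[ 0.47287943 -0.11125841  0.008     ]
12 257.0833333333333 184.83333333333334 186 254 260
button [ 0.454343   -0.10496518  0.044     ] line [ 0.48102995 -0.07812472  0.008     ]
stubtop [ 0.47390814 -0.11168424  0.07      ]
[0.5495144  0.14468088 0.        ] [0.49405677 0.15419529 0.08      ]
```

View pics/st.png

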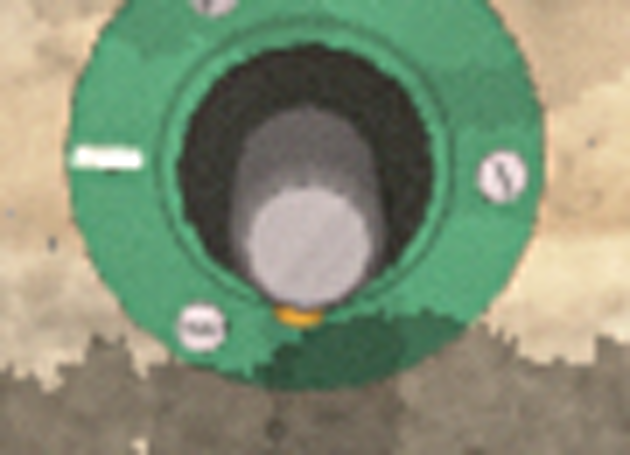

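>>> {"method": "step_arm", "body": {
  "series": "85 3 -60 0 0;85 6 -120 0 0;85 9 -180 0 0;85 10 -235 0 0;85 10 -235 0 0"
}}

```text
t: 1.95
ee_pos: [0.5437, 0.1148, 0.2309]
ee_rot: [-3.115, 0.408, -0.0]
wrist_force: [0.3, -1.1, 0.1]
width: 0.996
```

The crop shows the stub with the brass button just below it at about (257.5,185) in the full image, white line left. So the button points about 161° in world (1.49 rad from the line).

Run:
```python
from h import *
print(atz('w1',259.1,175,.07),atz('w1',257.7,185,.044))
s=bot.observe();print(s['t'],s['ee_pos'],s['joint_positions'])
d=grab('wrist','w2');print(proj('w2',[[.549,.137,.116],[.549,.137,0]]))
cv2.imwrite('pics/w2b.png',cv2.resize(cv2.imread('pics/w2.png')[60:320,100:420],(800,650*800//800),interpolation=cv2.INTER_CUBIC)[:600])
```

```text
[ 0.47076751 -0.11128631  0.07      ] [ 0.45397961 -0.10558351  0.044     ]
1.95 [0.54369105 0.11476324 0.23092063] [1.31706869e-01 2.80108657e-01 1.54736073e+00 4.68785616e-04
 1.31387531e+00 1.96279544e+00]
[[228.71238641 186.35070322]
 [236.53941259 161.31651738]]
```

View pics/w2b.png

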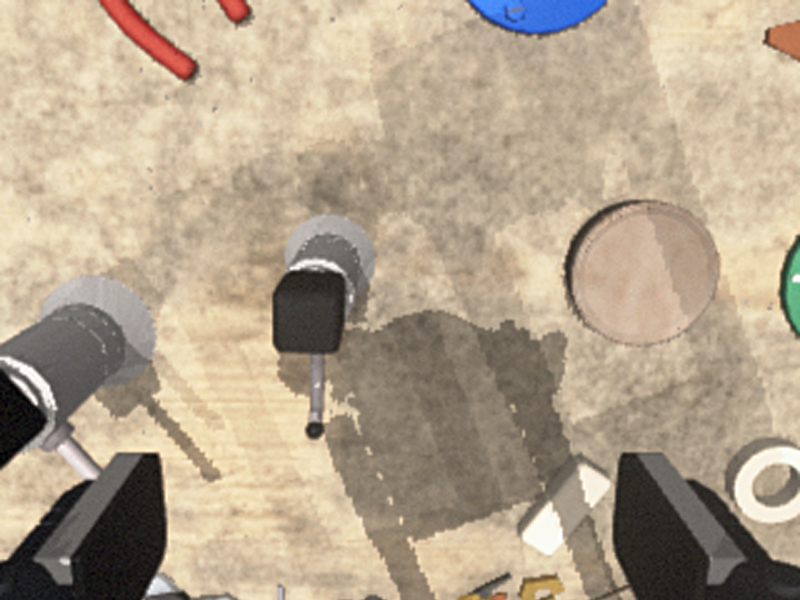

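Run:
```python
from h import *
t=atz('w2',223.2,186.8,.116);b=atz('w2',232,162.8,0);k=atz('w2',226,232,.08)
print(t,b,k)
# unwarp top-face edges: left edge and right edge, bottom edge
L=[atz('w2',100+u/2.5,60+v/2.5,.116)[:2] for u,v in((276,300),(274,346),(280,352),(334,353),(340,346),(344,300))]
ang=lambda a,b:np.degrees(np.arctan2(*(b-a)[::-1]))
print(np.array(L).round(4),ang(L[0],L[1]),ang(L[2],L[3]),ang(L[5],L[4]))
for p in(t,b):print('hookdir',ang(p[:2],k[:2]))
```

```text
[0.54985458 0.14178176 0.116     ] [0.54865912 0.14295936 0.        ] [0.49346796 0.15938536 0.08      ]
[[0.5586 0.1508]
 [0.5427 0.1565]
 [0.54   0.1551]
 [0.5347 0.1367]
 [0.5367 0.1339]
 [0.5525 0.1279]] 160.27785938992727 -106.07544972215393 159.29911144890454
hookdir 162.6619156301165
hookdir 163.4259373902801
```

>>> {"method": "step_arm", "body": {
  "series": "85 -2 -28 20 2.5;85 -2 -28 60 2.5;85 -2 -28 100 2.5;85 -2 -28 130 2.5;85 -2 -28 149 2.5;85 -2 -28 149 2.5;20 -2 -28 149 2.5;20 -2 -28 149 2.5;20 -2 -28 149 2.5;20 -2 -28 149 2.5;20 -2 -28 149 2.5;20 -2 -28 149 2.5",
  "force": 50
}}

```text
t: 3.5
ee_pos: [0.5488, 0.1408, 0.0829]
ee_rot: [-3.104, 0.48, -0.002]
wrist_force: [-0.5, 0.1, 4.4]
width: 0.274
```

>>> {"method": "step_arm", "body": {
  "series": "20 0 0 -10 0;20 0 0 -40 0;20 0 0 -80 0;20 0 0 -95 0;20 0 0 -95 0"
}}

```text
t: 4.12
ee_pos: [0.5485, 0.1408, 0.178]
ee_rot: [-3.104, 0.481, -0.002]
wrist_force: [-0.6, -0.1, -2.0]
width: 0.272
```

>>> {"method": "step_arm", "body": {
  "series": "20 0 30 0 0;20 1 75 0 0;20 1 120 0 0;20 2 165 0 0;20 3 210 0 0;20 3 245 0 0;20 3 263 0 0;20 3 263 0 0;20 3 263 0 0"
}}

```text
t: 5.25
ee_pos: [0.4715, -0.11, 0.1768]
ee_rot: [-3.104, 0.481, 0.001]
wrist_force: [-0.1, 0.6, -2.0]
width: 0.27
```

Run:
```python
from h import *
s=bot.observe();print(s['t'],s['ee_pos'],s['wrist_force'],s['moment'],s['joint_positions'][5])
grab('scene','s3');grab('side','d3')
a=cv2.imread('pics/scene0.png')[140:310,180:340];a=cv2.imread('pics/s3.png')[180:310,190:320];b=cv2.imread('pics/d3.png')[170:300,140:270]
cv2.imwrite('pics/c3.png',np.hstack([cv2.resize(x,(400,400),interpolation=cv2.INTER_CUBIC) for x in(a,b)]))
```

```text
5.25 [ 0.47145664 -0.10998704  0.17683098] [-0.11511893  0.59953831 -1.95023625] [-0.00203787  0.03160698 -0.00354064] 1.560524785646176
```

View pics/c3.png

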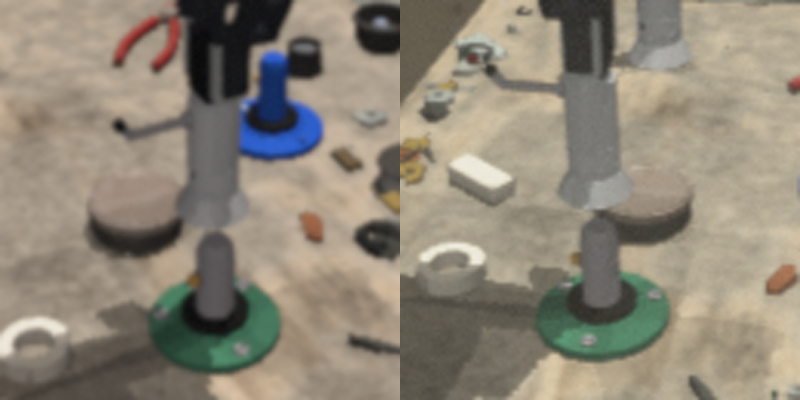

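Mouth sits about 1–2 mm left of the stub's axis in both views; I correct by that and go down stepwise.

>>> {"method": "step_arm", "body": {
  "series": "20 1.3 1 0 0;20 1.3 1 12 0;20 1.3 1 24 0;20 1.3 1 32 0;20 1.3 1 36 0;20 1.3 1 36 0"
}}

```text
t: 6.1
ee_pos: [0.4722, -0.1122, 0.1409]
ee_rot: [-3.104, 0.481, 0.001]
wrist_force: [0.1, 0.5, -1.7]
width: 0.277
```

>>> {"method": "step_arm", "body": {
  "series": "20 0 0 2 0;20 0 0 4 0;20 0 0 6 0;20 0 0 8 0;20 0 0 8 0"
}}

```text
t: 6.72
ee_pos: [0.4722, -0.1122, 0.1331]
ee_rot: [-3.104, 0.481, 0.001]
wrist_force: [-0.3, 0.2, -1.5]
width: 0.273
```

>>> {"method": "step_arm", "body": {
  "series": "20 0 0 2 0;20 0 0 4 0;20 0 0 6 0;20 0 0 8 0;20 0 0 8 0"
}}

```text
t: 7.35
ee_pos: [0.4719, -0.1121, 0.125]
ee_rot: [-3.104, 0.481, 0.002]
wrist_force: [-0.9, 0.5, -1.6]
width: 0.273
```

>>> {"method": "step_arm", "body": {
  "series": "20 0 0 1 0;20 0 0 2 0;20 0 0 3 0;20 0 0 4 0;20 0 0 5 0;20 0 0 6 0;20 0 0 6 0"
}}

```text
t: 8.22
ee_pos: [0.4719, -0.1121, 0.119]
ee_rot: [-3.104, 0.481, 0.002]
wrist_force: [-1.9, 0.0, -0.5]
width: 0.272
```

>>> {"method": "step_arm", "body": {
  "series": "20 0 0 1 0;20 0 0 2 0;20 0 0 3 0;20 0 0 4 0;20 0 0 5 0;20 0 0 5 0"
}}

```text
t: 8.98
ee_pos: [0.4719, -0.112, 0.1139]
ee_rot: [-3.104, 0.481, 0.001]
wrist_force: [-2.6, 1.1, -1.0]
width: 0.271
```

>>> {"method": "step_arm", "body": {
  "series": "20 0 0 1 0;20 0 0 2 0;20 0 0 3 0;20 0 0 4 0;20 0 0 5 0;20 0 0 6 0;20 0 0 6 0"
}}

```text
t: 9.85
ee_pos: [0.4722, -0.1122, 0.1081]
ee_rot: [-3.104, 0.481, 0.001]
wrist_force: [-3.3, 2.0, -2.4]
width: 0.274
```

>>> {"method": "step_arm", "body": {
  "series": "20 0 0 1 0;20 0 0 2 0;20 0 0 3 0;20 0 0 4 0;20 0 0 5 0;20 0 0 6 0;20 0 0 6 0"
}}

```text
t: 10.72
ee_pos: [0.4722, -0.1123, 0.1021]
ee_rot: [3.104, -0.481, -0.0]
wrist_force: [-3.9, 0.9, -2.2]
width: 0.273
```

>>> {"method": "step_arm", "body": {
  "series": "20 0 0 0.5 0;20 0 0 1 0;20 0 0 1.5 0;20 0 0 2 0;20 0 0 2.5 0;20 0 0 3 0;20 0 0 3 0"
}}

```text
t: 11.6
ee_pos: [0.4731, -0.1124, 0.0997]
ee_rot: [3.104, -0.481, 0.002]
wrist_force: [-1.6, 1.5, 3.7]
width: 0.271
```

>>> {"method": "step_arm", "body": {
  "series": "20 0 0 0 2;20 0 0 0 4;20 0 0 0 6;20 0 0 0 6"
}}

```text
t: 12.1
ee_pos: [0.4727, -0.1125, 0.0994]
ee_rot: [3.075, -0.644, 0.001]
wrist_force: [-1.2, 0.3, 2.8]
width: 0.272
```

Run:
```python
from h import *
s=bot.observe();print(s['t'],s['ee_pos'],s['ee_rot'],s['wrist_force'],s['moment'],s['joint_positions'][5])
```

```text
12.1 [ 0.47273191 -0.11246079  0.09939004] [ 3.07475369e+00 -6.43710220e-01  1.18491165e-03] [-1.24977606  0.28156199  2.81174547] [0.10864203 0.13787725 0.01954038] 1.6631721082294082
```

>>> {"method": "step_arm", "body": {
  "series": "20 0 0 0 -2;20 0 0 0 -4;20 0 0 0 -6;20 0 0 0 -8;20 0 0 0 -10;20 0 0 0 -12;20 0 0 0 -12"
}}

```text
t: 12.98
ee_pos: [0.4726, -0.1119, 0.0993]
ee_rot: [-3.125, 0.317, -0.001]
wrist_force: [0.3, 2.1, 1.4]
width: 0.272
```

Run:
```python
from h import *
s=bot.observe();print(s['t'],s['ee_pos'],s['ee_rot'],s['wrist_force'],s['moment'],s['joint_positions'][5])
```

```text
12.975 [ 0.47263997 -0.11187638  0.09933857] [-3.12477240e+00  3.17317753e-01 -6.97438492e-04] [0.30603849 2.08846861 1.42593345] [ 4.44373236e-01  4.16359930e-04 -3.74353091e-02] 1.4525424922301253
```

Run:
```python
from h import *
grab('scene','s4');grab('side','d4')
a=cv2.imread('pics/s4.png')[225:300,225:300];b=cv2.imread('pics/d4.png')[210:285,165:240]
cv2.imwrite('pics/c4.png',np.hstack([cv2.resize(x,(400,400),interpolation=cv2.INTER_CUBIC) for x in(a,b)]))
```

```text
(no output)
```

View pics/c4.png

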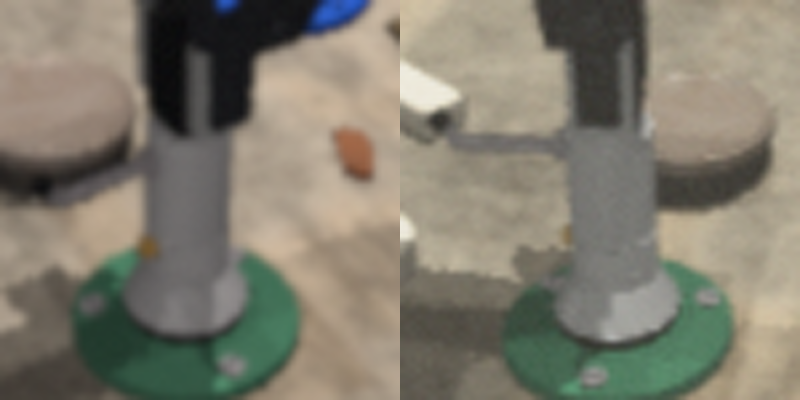

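The brass button shows outside the tube wall in both views (crop (148,246) and (568,235)): it has popped out. I turn back to the middle and do a gentle lift test.

>>> {"method": "step_arm", "body": {
  "series": "20 0 0 0 3;20 0 0 0 6;20 0 0 -1 6;20 0 0 -2 6;20 0 0 -3 6;20 0 0 -3 6"
}}

```text
t: 13.82
ee_pos: [0.472, -0.1123, 0.1016]
ee_rot: [3.105, -0.48, -0.002]
wrist_force: [1.9, -0.6, -8.9]
width: 0.274
```

>>> {"method": "step_arm", "body": {
  "series": "20 0 0 -1 0;20 0 0 -2 0;20 0 0 -2 0"
}}

```text
t: 14.2
ee_pos: [0.4711, -0.1117, 0.1028]
ee_rot: [-3.104, 0.481, 0.005]
wrist_force: [2.6, 0.9, -26.4]
width: 0.27
```

Lift is firmly resisted (−26 N), so it's locked. Relax, release, retreat upward.

>>> {"method": "step_arm", "body": {
  "series": "20 0 0 1.5 0;20 0 0 3.5 0;20 0 0 3.5 0;50 0 0 3.5 0;85 0 0 3.5 0;85 0 0 3.5 0;85 0 0 3.5 0;85 0 0 3.5 0;85 0 0 3.5 0;85 0 0 3.5 0"
}}

```text
t: 15.45
ee_pos: [0.4723, -0.1122, 0.1007]
ee_rot: [-3.105, 0.481, 0.0]
wrist_force: [0.1, 0.6, -0.6]
width: 0.996
```

>>> {"method": "step_arm", "body": {
  "series": "85 0 0 -15 0;85 0 0 -40 0;85 0 0 -80 0;85 0 0 -120 0;85 0 0 -120 0;85 0 0 -120 0"
}}

```text
t: 16.2
ee_pos: [0.4718, -0.1121, 0.2203]
ee_rot: [-3.104, 0.481, 0.001]
wrist_force: [0.2, 0.4, -0.6]
width: 0.996
```

Run:
```python
from h import *
s=bot.observe();print(s['t'],s['ee_pos'],s['wrist_force'],s['width'])
grab('scene','s5');grab('side','d5')
a=cv2.imread('pics/s5.png')[190:310,200:320];b=cv2.imread('pics/d5.png')[170:290,150:270]
cv2.imwrite('pics/c5.png',np.hstack([cv2.resize(x,(400,400),interpolation=cv2.INTER_CUBIC) for x in(a,b)]))
f=[.4722,-.1115]
print((proj('s5',[f+[.134],f+[.018],f+[.114]])-[200,190])/.3,(proj('d5',[f+[.134],f+[.018],f+[.114]])-[150,170])/.3+[400,0])
```

```text
16.2 [ 0.4718139  -0.11207649  0.22033981] [ 0.15332726  0.42687432 -0.63352983] 0.9960847609254239
[[199.44201795 129.16397425]
 [197.99303244 296.08215052]
 [199.17486137 159.93949847]] [[576.86393742 145.9485684 ]
 [585.85065766 322.20153303]
 [578.50381163 178.11076804]]
```

View pics/c5.png

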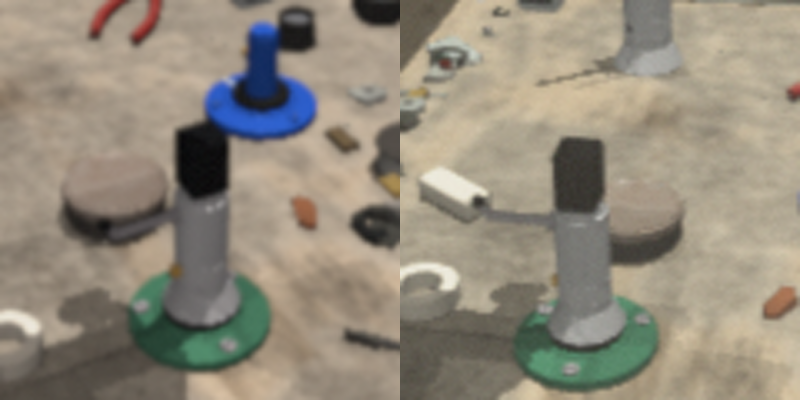

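The post stands upright on the green foot, with brass showing at the hole ((176,270) and (555,281)), and the gripper is clear.

```bash
python3 -c "
from bench import bot
bot.hand_in()"
```

```text
the job is handed in; nothing more can be done
```

I gripped the smaller post by its black head and slid it down over the green foot's stub. I pressed it about 2 mm into the buffer, with the hole already lined up with the button as seen in the images. I then released it, backed off 120 mm and handed in at about 16 s; no verdict was reported.

- **Button:** it shows outside the tube wall in both camera views, before and after release.
- **Lift test:** a gentle lift was held back at about 26 N, so the post is locked. That was the highest force I read, against the 40 N limit.
- **Turn test:** this one did not clearly agree. At ±6° the gripper followed the full turn with little torque about the post's axis, though the hole should stop the post at about ±3°. The head may have slipped or given a little in the pads. I relied on the images and the lift test instead.
- **Final state:** the post stands upright and matches the expected outline in both views, and nothing is touching it.
- **Tin and spool:** my moves stayed clear of both. The tin looks in place, but I did not measure either one again.

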